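# Rebuild a splined gear head and click its guard home

## Task

Put the gear head back together: slide the large steel cog onto the splined hub, boss up, turning it until its wide slot finds the yellow master spline and it drops fully home, then slide the small brass cog home on top of it in the same way. Then set the red guard plate over the four standoffs and press it down evenly until all four have clicked through and it lies flat on their shoulders. Let go of everything and leave the tin, the dish and the screwdriver where they are.

Things in the scene. Friction and masses are not known exactly. Their poses are not given: they have to be found in the camera images.
- gear_head: Green gear casing fixed to the bench, 200 x 160 mm, foot flange 216 x 176 x 6 mm; flat top 30 mm above the bench. Origin at the centre of its underside, on the bench; x along its 200 mm side, z up. Four snap standoffs stand on its top at x = +-70, y = +-52 mm; the splined hub stands in its middle.
- standoff0 (a point): Shoulder (top of the 18 mm aluminium pillar, 104 mm above the bench) of the standoff at the casing's x = +70, y = +52 mm; the other three are alike. Above it a white 12 mm pin, 21 mm tall, its last 8 mm tapering to 4 mm.
- catch0 (a joint): Black sprung catch in the pin of that standoff (all four are alike): stands 3 mm proud of the pin on the side away from the hub along the casing's x, sloped above, its lip 7.5 mm above the shoulder. 0 = out, grows (m) as it is pushed in. A plate pressed down pushes in all four (12 to 22 N in all, over 12 mm), then they spring out over it.
- hub: Upright splined hub, fixed (does not turn) on the casing; its yaw differs from the casing's. Origin on its axis at the casing's top; z up, x towards its yellow 10 mm wide master spline. Flange 48 mm across, 4 mm thick; above it a 22 mm shaft with the master and four 4 mm wide splines every 72 degrees, out to radius 15 mm, 4 to 56 mm above the origin.
- hub_tip (a point): Top of the hub, on its axis, 67 mm above the hub's origin. The nose above the splines is plain: 22 mm across and 5 mm high, then a cone 6 mm high narrowing to 10 mm.
- steel_cog_mid (a point): Centre of the large steel cog (half-way up, on its axis); z up, x towards its wide master slot, marked by a yellow bar. Toothed disc 78 mm across and 8 mm thick, lying on the bench; on it a round boss to grip, 42 mm across, 18 mm high; 26 mm high in all, 0.32 kg. Fully home its centre is 17 mm above the hub's origin.
- brass_cog_mid (a point): Centre of the small brass cog (half-way up, on its axis); z up, x towards its wide master slot, marked by a white bar. Disc 64 mm across, 8 mm thick, round boss on top 42 mm across, 18 mm high; 26 mm high in all, 0.24 kg. Fully home on the steel cog its centre is 43 mm above the hub's origin.
- steel_cog_bore (a point): Lower mouth of the steel cog's bore, on its axis (the brass cog's is the same). A 24 mm through bore with slots to radius 16.2 mm, clear of the splines by about 1.1 mm a side: the cog goes down only with its x axis along the hub's x, within about 4 degrees; otherwise it rests on the tops of the splines.
- guard_handle (a point): Centre of the handle bar of the red guard plate; z up, x along the bar and the plate's long side. Plate 170 x 134 x 5 mm, 0.18 kg, lying on the bench. Black bar 76 mm long (x), 14 mm wide (y), 16 mm high, centre 31 mm above the plate's underside, open below between its two feet. The plate fits either way round. Clicked home, its underside is on the shoulders.
- guard_hole0 (a point): Centre of the guard plate's 14 mm hole at its x = +70, y = +52 mm, at the underside.
- guard_hole1 (a point): Centre of the guard plate's 14 mm hole at its x = +70, y = -52 mm, at the underside.
- guard_hole2 (a point): Centre of the guard plate's 14 mm hole at its x = -70, y = +52 mm, at the underside.
- guard_hole3 (a point): Centre of the guard plate's 14 mm hole at its x = -70, y = -52 mm, at the underside.
- flux_tin: Brass-coloured tin, 68 mm across, 70 mm high, origin at its underside; to be left alone.
- dish: Small terracotta-coloured dish, 84 mm across, 32 mm high, origin at its underside; to be left alone.
- driver: Screwdriver lying on the bench, handle to its -x, origin under its middle; to be left alone.
Things that resemble listed ones, but are neither listed nor needed, are in the scene too. What is shaped like the part that bears steel_cog_mid but pink is not meant.

How it is judged:
By the outcome, as a careful person would: the job done as asked, in the order asked, and still so for the second after the job is handed in, with the robot touching nothing.
It also fails if it takes over 72 s, if anything falls off the work surface, if the arm or the gripper's body presses on something with over 40 N, if the wrist force passes 120 N, or if a joint passes its speed limit or range.

## Robot

A 6-joint arm with a two-finger parallel gripper is mounted at the origin on the work surface. World frame = base frame: x ahead of the robot, y to its left, z up, the work surface at z = 0. Lengths are in m, angles in rad, forces in N, time in s.
With the tool pointing down it reaches from about 0.35 to 0.8 m from the base axis. Payload 7.3 kg.
Tool frame: the origin (TCP) lies where the fingers leave the gripper's body, on its centre line; the fingertips stand r.finger_overhang ahead of it and the grasp point (between the pads) lies 54 mm ahead of it (r.finger_overhang is the distance from the TCP to the fingertips, in m); x points along the fingers, y is the direction in which the jaws open and shut, and the axes are right-handed (so a half turn about x gives the same grasp; the last joint's range is limited). The gripper opens to 85 mm and grips with 20 to 120 N. Pads are 22 mm wide; open, the fingers measure 114 mm over their backs; the gripper's body (76 mm by 85 mm) begins 54 mm behind the grasp point. The pads swing forward as they close: fully open they stand 13 mm farther back than shut.
Start: joints at [1.202, 0.342, 1.524, -0, 1.275, -0.146], TCP at [0.116, 0.512, 0.304] pointing down, gripper open.
Joint ranges: [-2.53, 2.53], [-0.77, 2.02], [0.04, 2.7], [-1, 4.14], [0.28, 2.66], [-3.11, 3.11]. Speed limits (rad/s): [2.57, 2.57, 3.14, 3.14, 3.14, 3.14].

## Interface

Orientations are given as [roll, pitch, yaw] about the fixed x, y, z axes, in that order (R = Rz(yaw) Ry(pitch) Rx(roll)).
In Python, from plant import r, claw, planner, snapshot, order gives the robot as it stands. Calls block until the motion is done:
- r.move_ptp(position, orientation): joint-space move of the TCP to a pose.
- r.movel(position, orientation=None, velocity=0.15, max_force=None): straight line of the TCP; orientation=None keeps the orientation; velocity is the mean speed in m/s. With max_force (N) it stops when the force on the tool has changed by that much, and returns True; else False.
- r.set_joints(angles): joint-space move.
- claw.grip(opening, effort=None): finger opening in m; effort is the grip in N (None keeps the last); returns when the fingers have stopped.
- r.wait(seconds).
- planner.inverse_kinematics(position, orientation): joint angles nearest the present ones, or None.
- r.sense(): the state.
- snapshot(name): name is "scene" or "top" or "wrist"; returns a dict with "color" (420x560x3 uint8, blue, green, red), "fx", "fy", "cx", "cy" (pixels), "R" (3x3) and "t" (3): a world point X has camera coordinates R X + t; the wrist camera has in their place "T_tool_cam" (4x4, takes a point from camera to tool coordinates, whose origin is the TCP and whose axes are the tool frame's). Camera axes: x right, y down, z forward; pixel columns grow to the right and rows downward; lengths in m; the calibration is good to about 2 mm. A picture is of the moment at which its call begins: read the wrist's pose just before it. There is no depth.
A pose or a line that the arm cannot do raises r.MotionError and nothing moves.
- order.hand_in(): hands the job in, once; it reports no verdict.
The state is a dict: "time_s": time; "qpos": joint angles; "qvel": joint speeds; "effort": joint torques, N m; "ee_pos": TCP position; "ee_rot": TCP orientation; "ft_force": force on the tool from outside, world axes, zero at the start; "torque": the same for the moment, N m; "opening": finger opening in m.
Only numpy, scipy, OpenCV 4.12 (cv2) and the standard library are available. Lean on these libraries where they do the work, as an engineer would, in place of code of your own. Each camera call takes 0.05 s, during which the arm holds its last target.

## Working session

There is one attempt and no reset: what is moved stays moved. The work goes in short steps, each a Python script; the robot and the scene stay as the last script left them, time stands still between calls to the robot, and variables do not carry over. Pictures are saved under pics/ and viewed, and the job is handed in when it is done.

```bash
ls; mkdir -p pics
python3 - <<'E'
from plant import r, claw, planner, snapshot, order
import cv2
s=r.sense();print({k:s[k] for k in('time_s','ee_pos','ee_rot','opening')},r.finger_overhang)
for n in("scene","top","wrist"):
    d=snapshot(n);cv2.imwrite(f"pics/{n}0.png",d["color"])
    print(n,d["fx"],d["fy"],d["cx"],d["cy"],d.get("R"),d.get("t"),d.get("T_tool_cam"))
E
```

```text
pics
{'time_s': 0.0, 'ee_pos': array([0.115886  , 0.51174869, 0.3032317 ]), 'ee_rot': array([-1.71232222,  1.56924387, -1.93513992]), 'opening': 0.08585228657879139} 0.0726
scene 541.7556571910104 541.7556571910104 274.8700655363055 216.21656177589566 [[-0.68497645  0.72822557  0.02224375]
 [ 0.49401398  0.48668177 -0.72047973]
 [-0.53549739 -0.48252292 -0.69311916]] [ 0.40777892 -0.18004384  1.84090984] None
top 505.9032906780591 505.9032906780591 285.86158144749675 206.99328266482888 [[-0.02459941 -0.99957995  0.0153232 ]
 [-0.99196486  0.02250352 -0.12449619]
 [ 0.12409907 -0.0182626  -0.99210176]] [-0.05406081  0.55706566  1.16522895] None
wrist 320.4972034341306 320.4972034341306 278.97889928346206 208.8847699755283 None None [[-2.57069604e-04 -2.81778836e-01  9.59479349e-01 -6.98645739e-02]
 [ 9.99999817e-01 -5.97839366e-04  9.23532916e-05 -6.17817372e-04]
 [ 5.47591323e-04  9.59479197e-01  2.81778938e-01 -7.14525296e-02]
 [ 0.00000000e+00  0.00000000e+00  0.00000000e+00  1.00000000e+00]]
```

View pics/scene0.png

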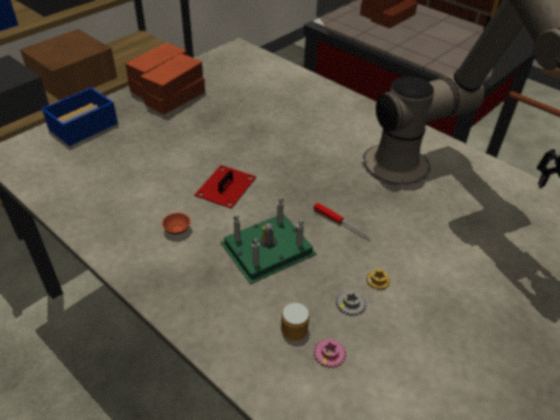

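View pics/top0.png

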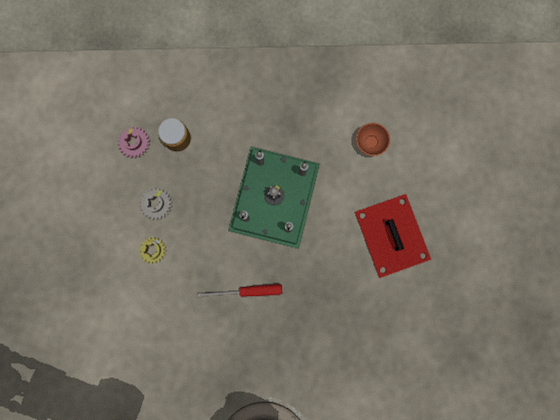

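View pics/wrist0.png

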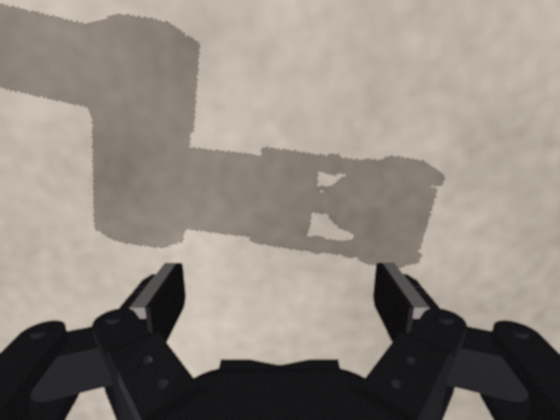

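The top view shows a pink cog (133,142), which is excluded, a grey steel cog (155,204) and a small brass cog (152,250). It also shows the tin (173,133), casing (274,197), guard (393,236), dish (373,140) and driver (240,291). I'll enlarge crops to confirm and measure.

Run:
```python
import cv2
im=cv2.imread("pics/top0.png")
def c(n,u0,v0,w,h,f):
    cv2.imwrite(f"pics/{n}.png",cv2.resize(im[v0:v0+h,u0:u0+w],None,fx=f,fy=f,interpolation=cv2.INTER_CUBIC))
c("c_cogs",110,120,90,150,4)
c("c_head",220,140,110,115,5)
c("c_guard",345,185,95,100,6)
```

```text
(no output)
```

View pics/c_cogs.png

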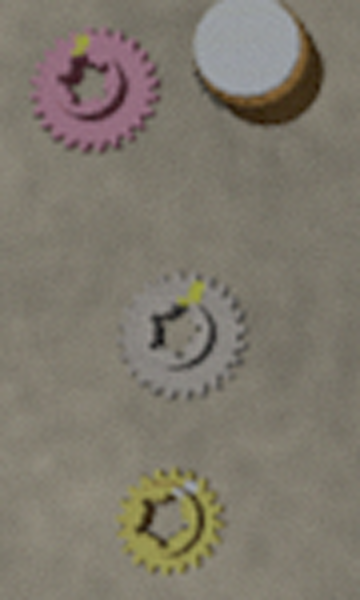

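View pics/c_head.png

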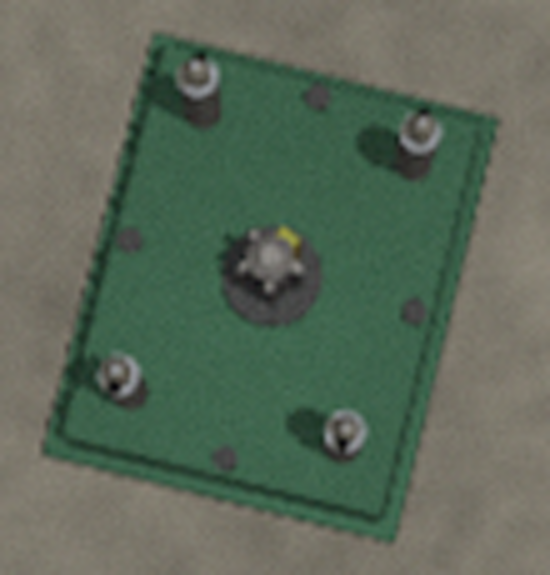

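View pics/c_guard.png

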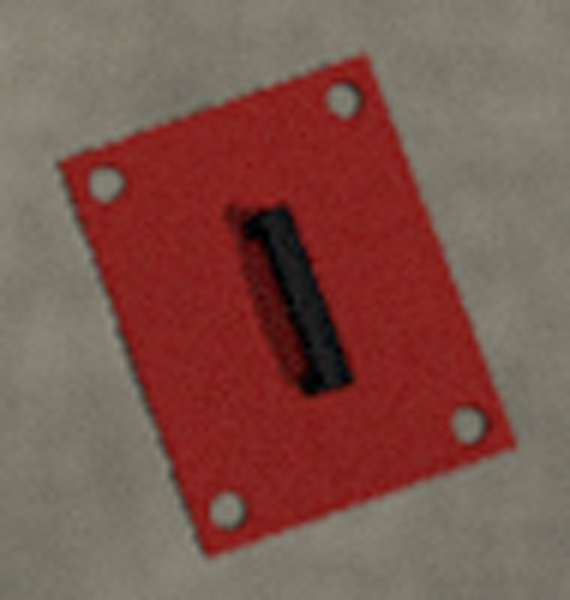

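```bash
cat > h.py <<'E'
from plant import r, claw, planner, snapshot, order
import numpy as np, cv2
from scipy.spatial.transform import Rotation as Rn
def down(a):
    "tool pointing down, jaw axis y at world angle a"
    x=np.array([0,0,-1.]);y=np.array([np.cos(a),np.sin(a),0]);z=np.cross(x,y)
    return Rn.from_matrix(np.c_[x,y,z]).as_euler('xyz')
def ray(d,u,v,z,pose=None):
    p=np.array([(u-d["cx"])/d["fx"],(v-d["cy"])/d["fy"],1.])
    if pose is None: R=np.array(d["R"]).T;c=-R@np.array(d["t"])
    else:
        T=np.array(d["T_tool_cam"]);Rt=Rn.from_euler('xyz',pose[1]).as_matrix()
        R=Rt@T[:3,:3];c=Rt@T[:3,3]+pose[0]
    w=R@p;return c+w*(z-c[2])/w[2]
def wrist(name):
    s=r.sense();pose=(s["ee_pos"].copy(),s["ee_rot"].copy());d=snapshot("wrist")
    cv2.imwrite(f"pics/{name}.png",d["color"]);np.save(f"pics/{name}.npy",np.r_[pose[0],pose[1]])
    print(name,"t",round(s["time_s"],2),"pose",pose[0].round(4),pose[1].round(3));return d,pose
def load(name):
    q=np.load(f"pics/{name}.npy");return (q[:3],q[3:])
W=dict(fx=320.4972034341306,fy=320.4972034341306,cx=278.97889928346206,cy=208.8847699755283,T_tool_cam=[[-2.57069604e-04,-2.81778836e-01,9.59479349e-01,-6.98645739e-02],[9.99999817e-01,-5.97839366e-04,9.23532916e-05,-6.17817372e-04],[5.47591323e-04,9.59479197e-01,2.81778938e-01,-7.14525296e-02],[0,0,0,1]])
def st(m=""):
    s=r.sense();print(m,"t",round(s["time_s"],2),"pos",s["ee_pos"].round(4),"F",s["ft_force"].round(1),"M",np.round(s["torque"],2),"open",round(s["opening"],4));return s
E
python3 - <<'E'
from h import *
d=snapshot("top")
f=lambda u0,v0,k,x,y,z:ray(d,u0+(x+.5)/k-.5,v0+(y+.5)/k-.5,z)
for n,a,z in[("steel",(183,335),.004),("steelbar",(194,292),.008),("brass",(170,521),.004),("brassbar",(187,487),.008)]:
    print(n,f(110,120,4,*a,z).round(4))
for n,a,z in[("hubtip",(271,255),.097),("master",(289,238),.086),("pinTL",(198,70),.125),("pinTR",(423,126),.125),("pinBL",(118,372),.125),("pinBR",(345,430),.125)]:
    print(n,f(220,140,5,*a,z).round(4))
for n,a,z in[("gTL",(106,183),.003),("gTR",(343,99),.003),("gBL",(228,510),.003),("gBR",(469,424),.003),("bar a",(268,222),.039),("bar b",(331,383),.039)]:
    print(n,f(345,185,6,*a,z).round(4))
print("tin",ray(d,172,133,.07),"driver",ray(d,240,291,.0),"dish",ray(d,373,138,.03))
E
```

```text
steel [0.5756 0.2487 0.004 ]
steelbar [0.6012 0.2413 0.008 ]
brass [0.4631 0.2557 0.004 ]
brassbar [0.483  0.2447 0.008 ]
hubtip [ 0.5858 -0.0398  0.097 ]
master [ 0.5952 -0.0481  0.086 ]
pinTL [ 0.6653 -0.0093  0.125 ]
pinTR [ 0.6378 -0.1086  0.125 ]
pinBL [0.5311 0.0281 0.125 ]
pinBR [ 0.5033 -0.0705  0.125 ]
gTL [ 0.5356 -0.2535  0.003 ]
gTR [ 0.5678 -0.352   0.003 ]
gBL [ 0.4026 -0.2968  0.003 ]
gBR [ 0.4346 -0.3959  0.003 ]
bar a [ 0.5149 -0.3107  0.039 ]
bar b [ 0.451  -0.3323  0.039 ]
tin [0.73165292 0.19535123 0.07      ] driver [0.36023973 0.04670382 0.        ] dish [ 0.72049471 -0.28331211  0.03      ]
```

Run:
```python
from h import *
s=r.sense();Rt=Rn.from_euler('xyz',s["ee_rot"]).as_matrix();print(Rt.round(2), np.degrees(np.arctan2(Rt[1,1],Rt[0,1])))
for n,p in[("steel",(.5756,.2487,.19)),("hub",(.585,-.04,.27)),("brass",(.463,.2557,.19)),("guard",(.485,-.3246,.2))]:
    for a in range(-180,180,30):
        q=planner.inverse_kinematics(list(p),list(down(np.radians(a))))
        print(n,a,None if q is None else np.round(q,2))
```

```text
[[-0.    0.22  0.98]
 [-0.    0.98 -0.22]
 [-1.   -0.   -0.  ]] 77.2363731446592
steel -180 [ 0.29  0.63  1.38 -0.    1.14 -2.86]
steel -150 [ 0.29  0.63  1.38 -0.    1.14  2.9 ]
steel -120 [ 0.29  0.63  1.38 -0.    1.14  2.38]
steel -90 [ 0.29  0.63  1.38 -0.    1.14  1.86]
steel -60 [ 0.29  0.63  1.38 -0.    1.14  1.33]
steel -30 [ 0.29  0.63  1.38 -0.    1.14  0.81]
steel 0 [ 0.29  0.63  1.38 -0.    1.14  0.29]
steel 30 [ 0.29  0.63  1.38 -0.    1.14 -0.24]
steel 60 [ 0.29  0.63  1.38 -0.    1.14 -0.76]
steel 90 [ 0.29  0.63  1.38 -0.    1.14 -1.29]
steel 120 [ 0.29  0.63  1.38 -0.    1.14 -1.81]
steel 150 [ 0.29  0.63  1.38 -0.    1.14 -2.33]
hub -180 [-0.2   0.48  1.4   0.    1.26  2.94]
hub -150 [-0.2   0.48  1.4   0.    1.26  2.42]
hub -120 [-0.2   0.48  1.4   0.    1.26  1.9 ]
hub -90 [-0.2   0.48  1.4   0.    1.26  1.37]
hub -60 [-0.2   0.48  1.4   0.    1.26  0.85]
hub -30 [-0.2   0.48  1.4   0.    1.26  0.32]
hub 0 [-0.2   0.48  1.4   0.    1.26 -0.2 ]
hub 30 [-0.2   0.48  1.4   0.    1.26 -0.72]
hub 60 [-0.2   0.48  1.4   0.    1.26 -1.25]
hub 90 [-0.2   0.48  1.4   0.   
[... 682 characters left out ...]
rd -180 [-0.72  0.54  1.5   0.    1.1   2.42]
guard -150 [-0.72  0.54  1.5   0.    1.1   1.9 ]
guard -120 [-0.72  0.54  1.5   0.    1.1   1.37]
guard -90 [-0.72  0.54  1.5   0.    1.1   0.85]
guard -60 [-0.72  0.54  1.5   0.    1.1   0.33]
guard -30 [-0.72  0.54  1.5   0.    1.1  -0.2 ]
guard 0 [-0.72  0.54  1.5   0.    1.1  -0.72]
guard 30 [-0.72  0.54  1.5   0.    1.1  -1.24]
guard 60 [-0.72  0.54  1.5   0.    1.1  -1.77]
guard 90 [-0.72  0.54  1.5   0.    1.1  -2.29]
guard 120 [-0.72  0.54  1.5   0.    1.1  -2.82]
guard 150 [-0.72  0.54  1.5   0.    1.1   2.94]<sys>:0: UserWarning: Gimbal lock detected. Setting third angle to zero since it is not possible to uniquely determine all angles.
```

```bash
sed -i '1i import warnings;warnings.filterwarnings("ignore")' h.py
python3 - <<'E'
from h import *
r.move_ptp([.585,-.04,.256],list(down(np.radians(49))));wrist("w_hub")
r.move_ptp([.5756,.2487,.19],list(down(np.radians(74))));wrist("w_steel");st()
for n in("w_hub","w_steel"):
    cv2.imwrite(f"pics/{n}b.png",cv2.resize(cv2.imread(f"pics/{n}.png")[80:330,140:420],None,fx=2.8,fy=2.3984))if 0 else cv2.imwrite(f"pics/{n}b.png",cv2.resize(cv2.imread(f"pics/{n}.png")[110:310,150:410],None,fx=3,fy=3,interpolation=cv2.INTER_CUBIC))
E
```

```text
w_hub t 2.77 pose [ 0.585  -0.0391  0.2561] [1.605 1.571 0.891]
w_steel t 3.96 pose [0.5761 0.2477 0.1904] [-0.088  1.57  -0.369]
 t 4.01 pos [0.5763 0.2473 0.1905] F [-0.2 -0.8  0.3] M [-0.05  0.05  0.  ] open 0.0856
```

View pics/w_hub.png

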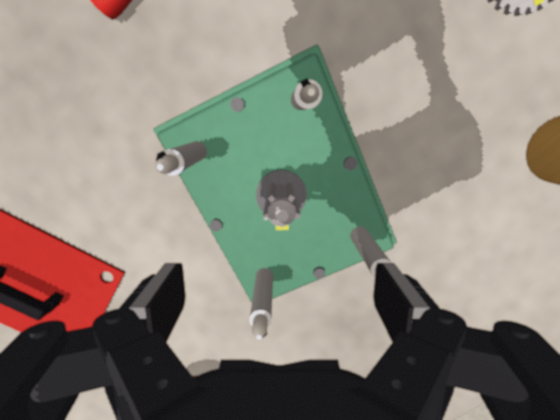

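View pics/w_hubb.png

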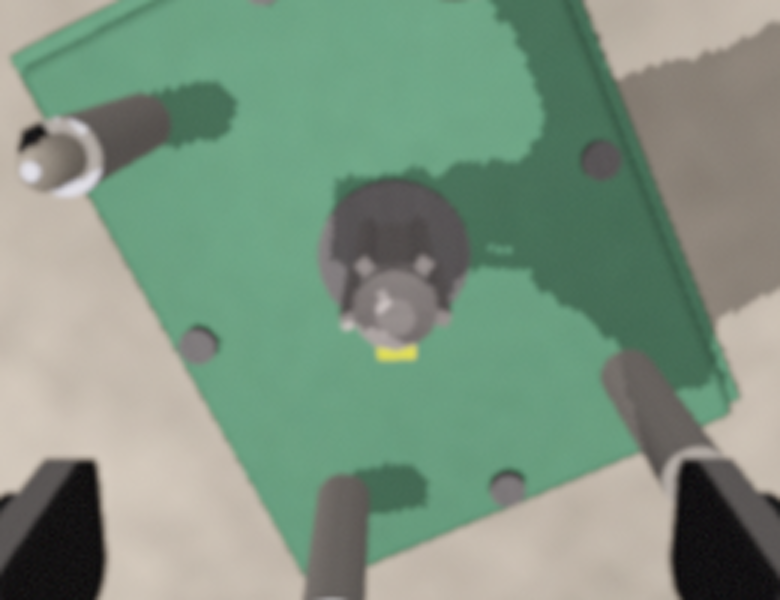

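View pics/w_steelb.png

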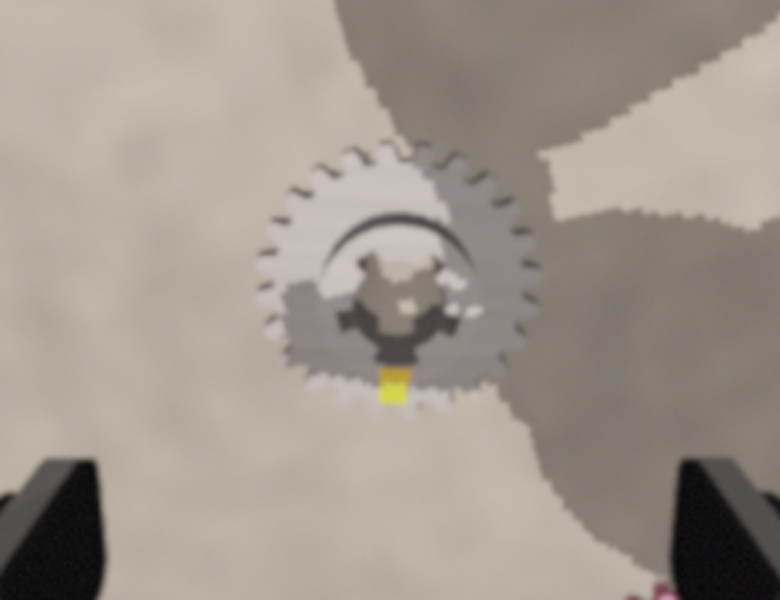

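```bash
cat >> h.py <<'E'
def uv(P,pose):
    T=np.array(W["T_tool_cam"]);Rt=Rn.from_euler('xyz',pose[1]).as_matrix()
    q=(Rt.T@(np.atleast_2d(P)-pose[0]).T).T; q=(T[:3,:3].T@(q-T[:3,3]).T).T
    return np.c_[W["fx"]*q[:,0]/q[:,2]+W["cx"],W["fy"]*q[:,1]/q[:,2]+W["cy"]]
def circ(c,rad,z,n=90):
    t=np.linspace(0,2*np.pi,n);return np.c_[c[0]+rad*np.cos(t),c[1]+rad*np.sin(t),0*t+z]
def rect(c,yaw,x0,x1,hw,z):
    M=np.array([[x0,-hw],[x1,-hw],[x1,hw],[x0,hw],[x0,-hw]]);cs,sn=np.cos(yaw),np.sin(yaw)
    return np.c_[c[0]+cs*M[:,0]-sn*M[:,1],c[1]+sn*M[:,0]+cs*M[:,1],0*M[:,0]+z]
def overlay(name,curves,out,box=(150,110,260,200),k=3):
    pose=load(name);im=cv2.imread(f"pics/{name}.png");u0,v0,w,h=box
    im=cv2.resize(im[v0:v0+h,u0:u0+w],None,fx=k,fy=k,interpolation=cv2.INTER_CUBIC)
    for P,col in curves:
        p=(uv(P,pose)-[u0,v0]+.5)*k-.5
        cv2.polylines(im,[np.round(p).astype(np.int32)],False,col,1,cv2.LINE_AA)
    cv2.imwrite(f"pics/{out}.png",im)
def cp(name,x,y,z,box=(150,110,260,200),k=3):
    return ray(W,box[0]+(x+.5)/k-.5,box[1]+(y+.5)/k-.5,z,load(name))
def cogcurves(c,yaw,zb,rd):
    o=[(circ(c,rd,zb+.008),(0,0,255)),(circ(c,.021,zb+.026),(255,0,0)),(circ(c,.012,zb+.026),(0,160,0))]
    for i in range(5): o.append((rect(c,yaw+i*2*np.pi/5,.011,.0162,.003+.003*(i==0),zb+.026),(255,0,255)))
    o.append((rect(c,yaw,.021,rd,.004,zb+.008),(255,255,0)));return o
def hubcurves(c,yaw,z0=.03):
    o=[(circ(c,.024,z0+.004),(0,0,255)),(circ(c,.011,z0+.061),(255,0,0)),(circ(c,.005,z0+.067),(0,160,0))]
    for i in range(5): o.append((rect(c,yaw+i*2*np.pi/5,.010,.015,.002+.003*(i==0),z0+.056),(255,0,255)))
    return o
E
python3 - <<'E'
from h import *
c=cp("w_steel",399,277,.008);b=cp("w_steel",395,393,.008);print(c,b,"yaw",np.degrees(np.arctan2(*(b-c)[1::-1])))
overlay("w_steel",cogcurves(c,np.arctan2(*(b-c)[1::-1]),0,.039),"o_steel")
h=cp("w_hub",397,317,.097);m=cp("w_hub",397,353,.086);print(h,m,"yaw",np.degrees(np.arctan2(*(m-h)[1::-1])))
overlay("w_hub",hubcurves(h,np.arctan2(*(m-h)[1::-1])),"o_hub")
E
```

```text
[0.57388399 0.25083886 0.008     ] [0.60612473 0.24047246 0.008     ] yaw -17.824202857041325
[ 0.58674719 -0.03833432  0.097     ] [ 0.59700434 -0.04705151  0.086     ] yaw -40.36006412329304
```

View pics/o_steel.png

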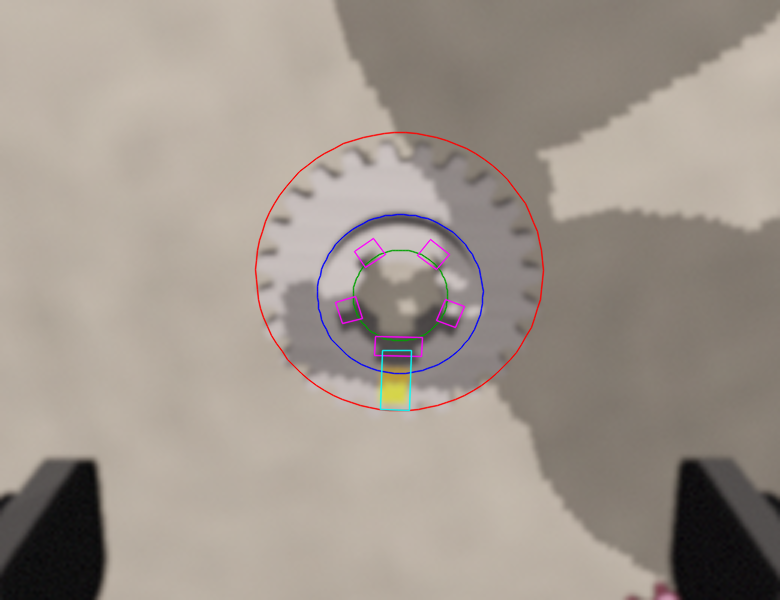

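View pics/o_hub.png

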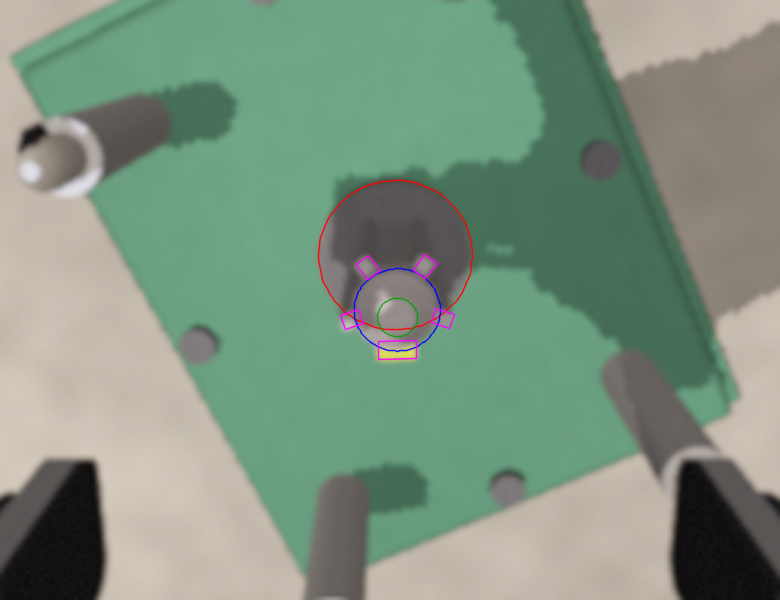

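Run:
```python
from h import *
c=cp("w_steel",398.5,284.5,.008);b=cp("w_steel",395.5,393,.008);y=np.arctan2(*(b-c)[1::-1]);print(c,b,"yaw",np.degrees(y))
overlay("w_steel",cogcurves(c,y,0,.039),"o_steel2",box=(220,140,130,115),k=6)
```

```text
[0.57588125 0.25012765 0.008     ] [0.60616381 0.24060778 0.008     ] yaw -17.45148316803158
```

View pics/o_steel2.png

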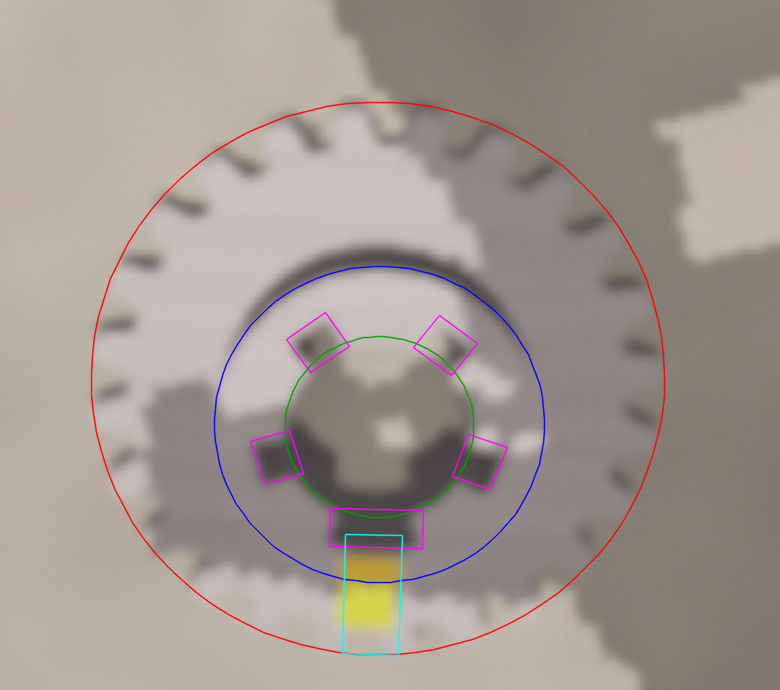

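Run:
```python
from h import *
h=cp("w_hub",395.7,317.5,.097);print(h)
for i,y in enumerate((-40.4,-38.7)):
    overlay("w_hub",hubcurves(h,np.radians(y))[3:],f"o_hub{i}",box=(253,186,60,52),k=8)
cv2.imwrite("pics/o_hubs.png",cv2.resize(np.hstack([cv2.imread(f"pics/o_hub{i}.png") for i in(0,1)]),None,fx=.83,fy=.83))
```

```text
[ 0.58663341 -0.03866502  0.097     ]
```

View pics/o_hubs.png

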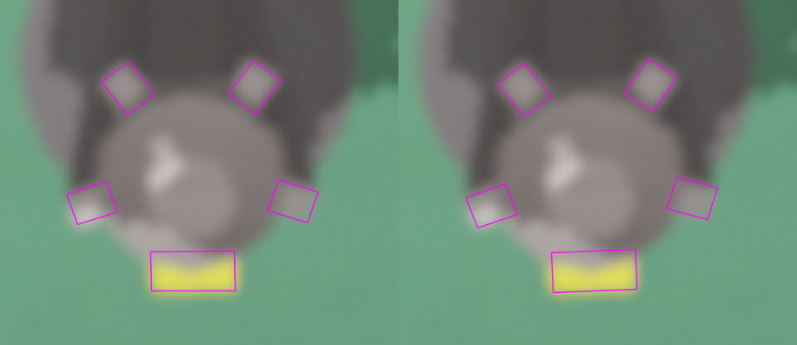

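Run:
```python
from h import *
o=list(down(np.radians(74)))
st("before")
claw.grip(.062,60)
r.move_ptp([.5759,.2501,.13],o)
print(r.movel([.5759,.2501,.086],o,velocity=.08,max_force=12)); r.wait(.15);st("down")
wrist("w_g1")
claw.grip(.03,60);r.wait(.1);st("closed")
wrist("w_g2")
```

```text
before t 4.01 pos [0.5763 0.2473 0.1905] F [-0.2 -0.8  0.3] M [-0.05  0.05  0.  ] open 0.0856
False
down t 5.58 pos [0.5763 0.2502 0.0866] F [-0.1  0.6  0.5] M [ 0.01 -0.02 -0.02] open 0.0621
w_g1 t 5.58 pose [0.5763 0.2502 0.0866] [0.574 1.57  0.295]
closed t 6.05 pos [0.5762 0.2503 0.0869] F [-0.5  0.5  6. ] M [ 0.07  0.14 -0.01] open 0.0396
w_g2 t 6.05 pose [0.5762 0.2503 0.0869] [0.669 1.569 0.39 ]
```

View pics/w_g2.png

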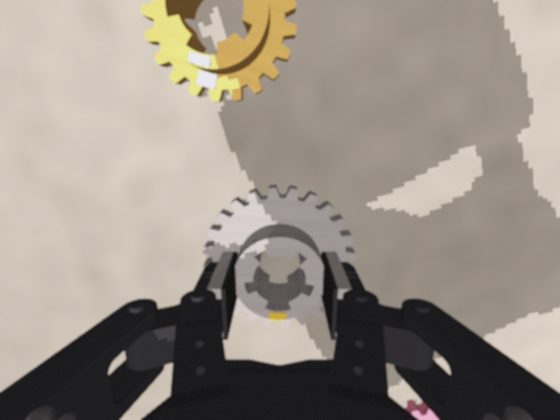

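```bash
python3 - <<'E'
from h import *
r.movel([.5759,.2501,.20],velocity=.2)
o=list(down(np.radians(51.7)))
r.move_ptp([.5866,-.0387,.215],o);r.wait(.2)
wrist("w_g3");s=st()
E
python3 -c "
import cv2;cv2.imwrite('pics/w_g3b.png',cv2.resize(cv2.imread('pics/w_g3.png')[150:350,170:400],None,fx=3.4,fy=3,interpolation=cv2.INTER_CUBIC))"
```

```text
w_g3 t 8.13 pose [ 0.5867 -0.0373  0.2149] [3.02  1.571 2.353]
 t 8.18 pos [ 0.5867 -0.0375  0.2149] F [-0.1  0.3 -2.9] M [-0.02 -0.02 -0.02] open 0.0394
```

View pics/w_g3b.png

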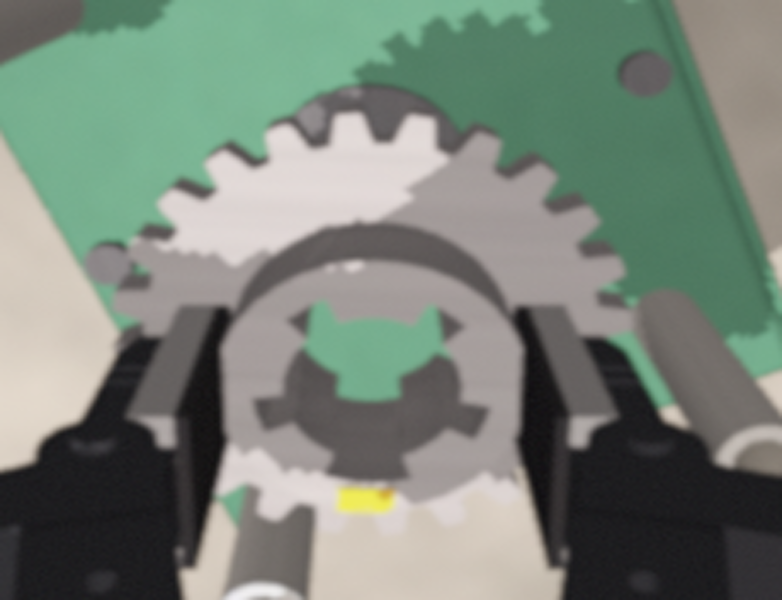

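Run:
```python
from h import *
p=load("w_g3");overlay("w_g3",cogcurves(p[0][:2],np.radians(51.7-90-1.9),p[0][2]-.0869,.039),"o_g3",box=(170,150,230,200),k=3)
```

```text
(no output)
```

View pics/o_g3.png

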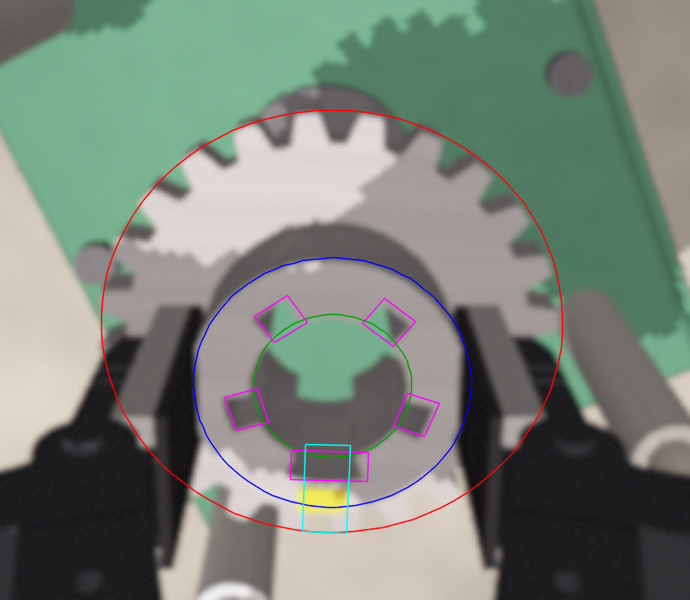

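Run:
```python
from h import *
r.wait(.2);st()
r.movel([.5869,-.0383,.188],velocity=.1);r.wait(.2);st("tip")
print(r.movel([.5869,-.0383,.118],velocity=.07,max_force=10));st("end")
```

```text
t 8.38 pos [ 0.5866 -0.0383  0.215 ] F [ 0.1 -0.1 -3.3] M [0.02 0.03 0.03] open 0.0395
tip t 9.0 pos [ 0.5873 -0.0384  0.1887] F [ 0.8 -0.6 -2.5] M [ 0.05  0.03 -0.02] open 0.0398
True
end t 9.89 pos [ 0.5864 -0.0382  0.1209] F [-2.   0.5  5.8] M [0.04 0.11 0.01] open 0.0397
```

Run:
```python
from h import *
r.movel([.5866,-.0382,.1195],velocity=.03,max_force=8);st("pressed")
claw.grip(.062,60);st("open")
r.movel([.5866,-.0382,.256],velocity=.25);r.wait(.1);wrist("w_s1")
r.move_ptp([.463,.2557,.19],list(down(np.radians(61))));r.wait(.25);wrist("w_b1");st()
for n,b in(("w_s1",(190,130,180,150)),("w_b1",(190,110,180,150))):
    u,v,w,h=b;cv2.imwrite(f"pics/{n}b.png",cv2.resize(cv2.imread(f"pics/{n}.png")[v:v+h,u:u+w],None,fx=4,fy=4,interpolation=cv2.INTER_CUBIC))
```

```text
pressed t 10.14 pos [ 0.5866 -0.0382  0.1208] F [-6.1 -0.2  9.8] M [0.16 0.79 0.01] open 0.0393
open t 10.49 pos [ 0.5867 -0.0382  0.1194] F [ 0.4 -0.3 -0. ] M [-0.01 -0.01  0.07] open 0.0619
w_s1 t 11.29 pose [ 0.5858 -0.0381  0.2538] [-2.666  1.561  2.949]
w_b1 t 12.82 pose [0.4636 0.255  0.1901] [0.652 1.57  0.144]
 t 12.88 pos [0.4635 0.2551 0.1901] F [-1.2 -0.5 -0.3] M [ 0.02 -0.01 -0.05] open 0.0616
```

View pics/w_s1b.png

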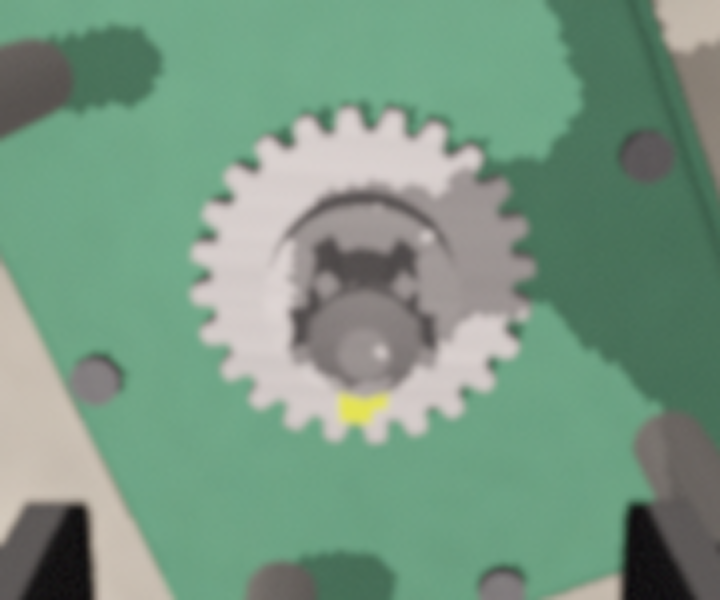

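View pics/w_b1b.png

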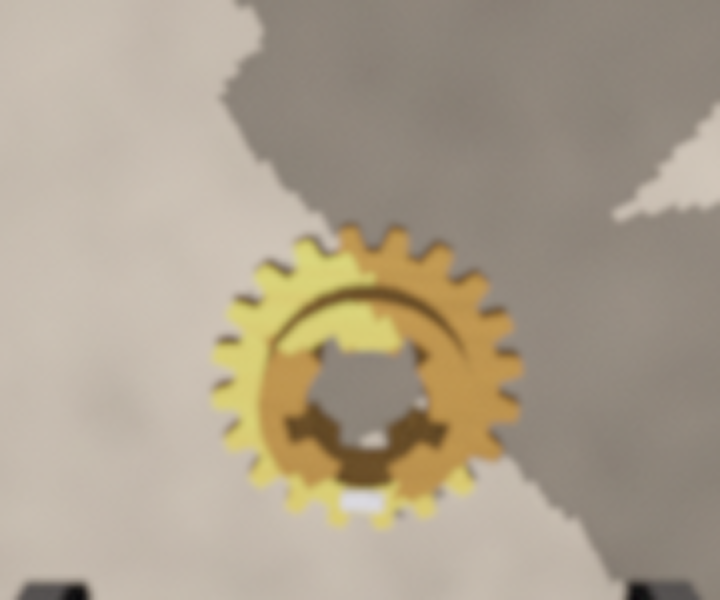

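Steel is home: the splines sit inside its slots and the height is exactly as expected. Next I'll fit the brass cog, whose white bar is at crop (362,502).

Run:
```python
from h import *
B=(190,110,180,150)
c=cp("w_b1",367,384,.008,B,4);b=cp("w_b1",361.5,502,.010,B,4);y=np.arctan2(*(b-c)[1::-1]);print(c,np.degrees(y))
overlay("w_b1",cogcurves(c,y,0,.032),"o_b1",box=(230,155,110,95),k=7)
```

```text
[0.46417757 0.25626982 0.008     ] -31.662071136477213
```

View pics/o_b1.png

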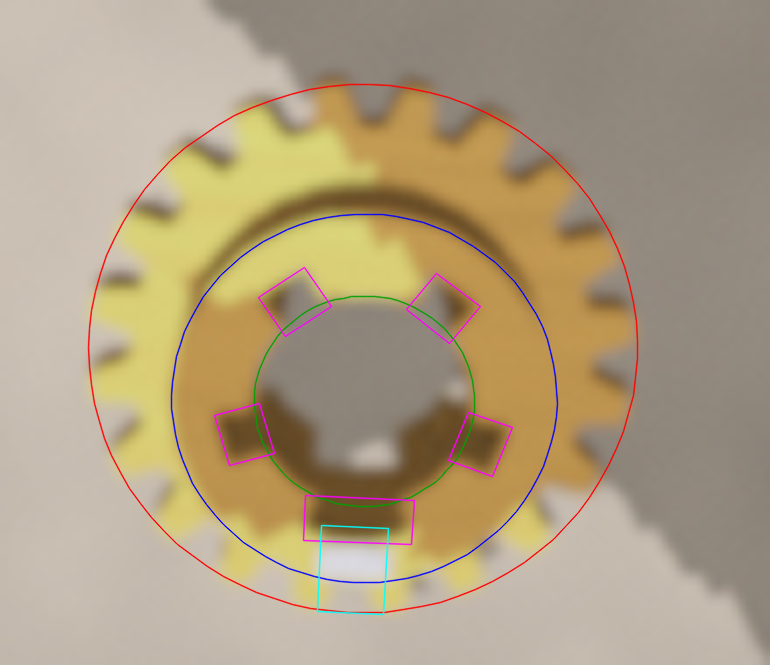

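Run:
```python
from h import *
o=list(down(np.radians(61)));x,y=.4637,.2565
r.movel([x,y,.13],o,velocity=.2)
print(r.movel([x,y,.086],o,velocity=.08,max_force=12)); r.wait(.15);st("down")
claw.grip(.03,60);r.wait(.1);st("closed")
r.movel([x,y,.20],velocity=.2)
o=list(down(np.radians(52.2)))
r.move_ptp([.5866,-.0387,.215],o);r.wait(.4)
_,p=wrist("w_b2");st()
overlay("w_b2",cogcurves(p[0][:2],np.radians(52.2-90-2.4),p[0][2]-.0869,.032),"o_b2",box=(170,150,230,200),k=3)
```

```text
False
down t 14.18 pos [0.464  0.2566 0.0866] F [ 0.4 -0.7  0.4] M [0.01 0.02 0.02] open 0.0621
closed t 14.62 pos [0.4639 0.2567 0.0869] F [-1.2  0.3  5.7] M [-0.05  0.25 -0.03] open 0.0399
w_b2 t 16.95 pose [ 0.5866 -0.0381  0.2151] [ 0.47   1.571 -0.189]
 t 17.0 pos [ 0.5866 -0.0383  0.2151] F [ 0.2  0.7 -3. ] M [-0.01 -0.04  0.05] open 0.0397
```

View pics/o_b2.png

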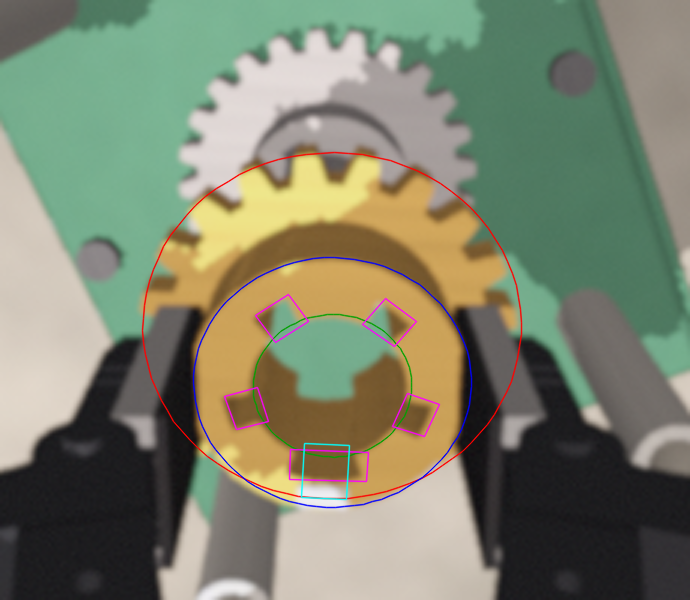

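Brass is held the same way as steel was and its yaw matches. I'll insert it.

Run:
```python
from h import *
r.movel([.5869,-.0383,.188],velocity=.1);r.wait(.2);st("tip")
print(r.movel([.5867,-.0383,.144],velocity=.06,max_force=10));s=st("end")
```

```text
tip t 17.62 pos [ 0.5873 -0.0384  0.1887] F [-1.1 -0.2 -2.3] M [-0.    0.04 -0.01] open 0.0397
True
end t 18.27 pos [ 0.5862 -0.0382  0.1469] F [-1.2 -0.3  5.8] M [ 0.09  0.16 -0.01] open 0.0395
```

Run:
```python
from h import *
r.movel([.5865,-.0382,.1455],velocity=.03,max_force=8);st("pressed")
claw.grip(.062,60);st("open")
r.movel([.5865,-.0382,.25],velocity=.25)
claw.grip(.085)
r.move_ptp([.5850,-.0395,.36],list(down(np.radians(74.5))));r.wait(.4);wrist("w_p1")
r.move_ptp([.485,-.3246,.24],list(down(np.radians(108))));r.wait(.4);wrist("w_q1");st()
```

```text
pressed t 18.52 pos [ 0.5864 -0.0382  0.1468] F [-6.1  1.6 13.2] M [ 0.14  0.91 -0.04] open 0.0394
open t 18.87 pos [ 0.5865 -0.0382  0.1451] F [ 0.1 -0.1  0. ] M [-0.01 -0.   -0.02] open 0.0619
w_p1 t 20.71 pose [ 0.585  -0.0395  0.3592] [-3.08   1.569  2.932]
w_q1 t 22.39 pose [ 0.4853 -0.3242  0.2402] [-0.999  1.571 -0.685]
 t 22.44 pos [ 0.4852 -0.3243  0.2401] F [-0.2 -0.4 -0.4] M [-0.03  0.03 -0.05] open 0.0851
```

View pics/w_p1.png

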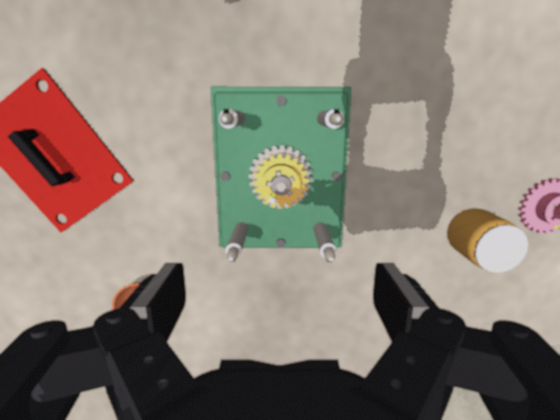

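View pics/w_q1.png

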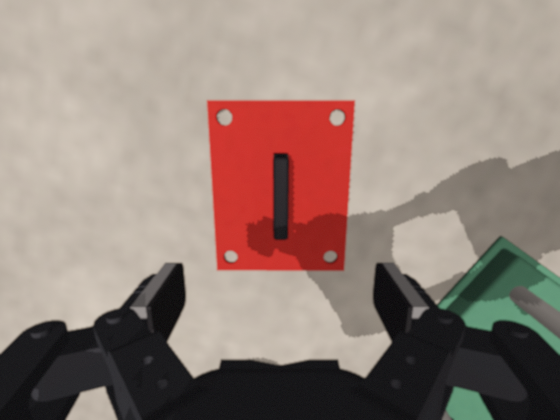

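Both cogs are on the hub. The pin tips are near (228,118), (337,118), (234,254) and (329,254). The plate holes are at (225,118), (337,118), (231,256) and (330,256). I'll enlarge both to refine these.

Run:
```python
import cv2,numpy as np
def tiles(n,ps,o):
    im=cv2.imread(f"pics/{n}.png");t=[cv2.resize(im[v-15:v+15,u-20:u+20],None,fx=10,fy=10,interpolation=cv2.INTER_CUBIC) for u,v in ps]
    cv2.imwrite(f"pics/{o}.png",np.vstack([np.hstack(t[:2]),np.hstack(t[2:])]))
tiles("w_p1",[(228,118),(337,118),(234,254),(329,254)],"t_p")
tiles("w_q1",[(225,118),(337,118),(231,256),(330,256)],"t_q")
```

```text
(no output)
```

View pics/t_p.png

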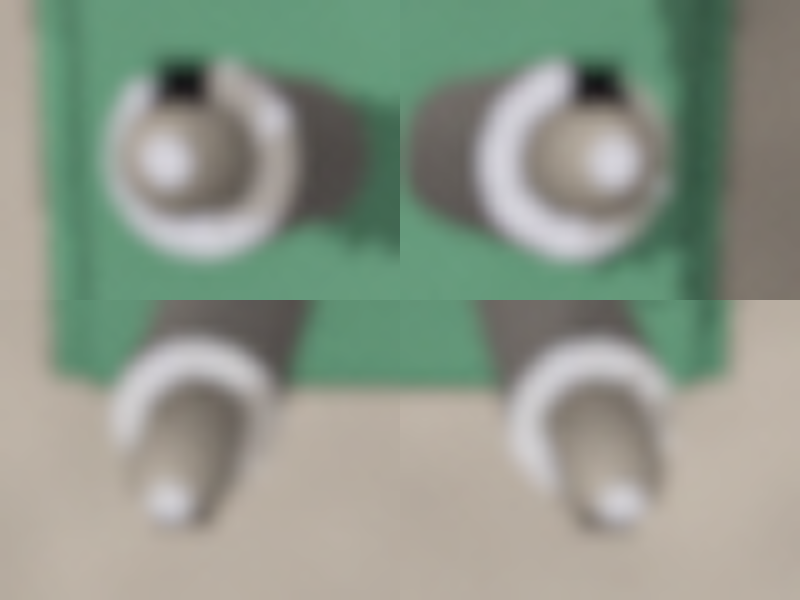

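View pics/t_q.png

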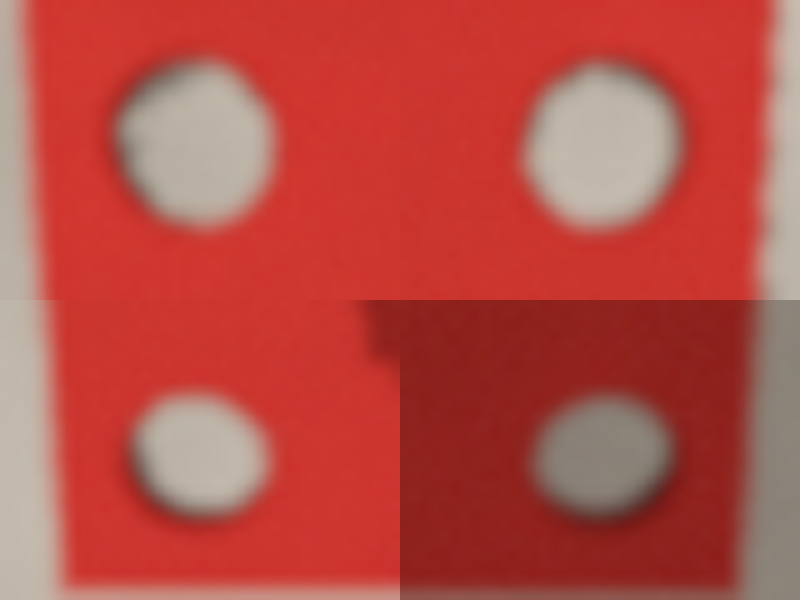

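Run:
```python
from h import *
L=np.array([[70,52],[70,-52],[-70,52],[-70,-52]])/1000.
def fit(n,cs,px,z):
    P=np.array([ray(W,c[0]-20+(x+.5)/10-.5,c[1]-15+(y+.5)/10-.5,z,load(n))[:2] for c,(x,y) in zip(cs,px)])
    # tile order: TL,TR,BL,BR ; image down=+tool z=casing x ; image right = jaw y
    A=np.array([[-70,-52],[-70,52],[70,-52],[70,52]])/1000.
    m=P.mean(0);Q=P-m;yaw=np.arctan2((A[:,0]*Q[:,1]-A[:,1]*Q[:,0]).sum(),(A*Q).sum())
    Rm=np.array([[np.cos(yaw),-np.sin(yaw)],[np.sin(yaw),np.cos(yaw)]])
    sc=(Q*(A@Rm.T)).sum()/(A**2).sum()
    print(n,m.round(4),np.degrees(yaw).round(2),"scale",sc.round(4),"res mm",((Q-A@Rm.T)*1000).round(1).tolist());return m,yaw
cp_=[(228,118),(337,118),(234,254),(329,254)];cq=[(225,118),(337,118),(231,256),(330,256)]
fit("w_p1",cp_,[(165,158),(213,160),(170,200),(222,203)],.125)
fit("w_q1",cq,[(195,144),(203.5,145.5),(200,156),(204,158)],.005)
print(ray(W,281,154,.039,load("w_q1")),ray(W,281,239,.039,load("w_q1")))
```

```text
w_p1 [ 0.5866 -0.0387] -15.61 scale 0.9988 res mm [[0.0, -0.0], [0.1, -0.1], [-0.1, 0.2], [0.0, -0.1]]
w_q1 [ 0.485  -0.3236] 17.96 scale 0.9915 res mm [[0.5, 0.5], [0.7, -0.2], [-0.8, 0.3], [-0.4, -0.6]]
[ 0.44707382 -0.33553484  0.039     ] [ 0.51973897 -0.31177404  0.039     ]
```

Run:
```python
from h import *
o=list(down(np.radians(108)));x,y=.4849,-.3231
claw.grip(.04,100)
r.movel([x,y,.12],o,velocity=.2)
print(r.movel([x,y,.0845],o,velocity=.08,max_force=12)); r.wait(.15);st("down")
claw.grip(.0,100);r.wait(.1);st("closed")
r.movel([x,y,.25],velocity=.2);r.wait(.1);st("lift")
r.move_ptp([.5867,-.0382,.26],list(down(np.radians(74.43))));r.wait(.5)
wrist("w_q2");st()
```

```text
False
down t 24.44 pos [ 0.4852 -0.3233  0.085 ] F [0.3 0.1 0.4] M [-0.03  0.02  0.02] open 0.0399
closed t 24.9 pos [ 0.4851 -0.3232  0.0851] F [-0.9  1.1  5.7] M [ 0.16  0.16 -0.01] open 0.0128
lift t 25.98 pos [ 0.4844 -0.3227  0.2483] F [ 0.  -0.3 -1.7] M [ 0.02 -0.02  0.02] open 0.0122
w_q2 t 27.63 pose [ 0.5867 -0.0384  0.26  ] [0.614 1.571 0.342]
 t 27.68 pos [ 0.5867 -0.0383  0.26  ] F [-0.7 -0.1 -1.2] M [ 0.03  0.03 -0.07] open 0.0123
```

View pics/w_q2.png

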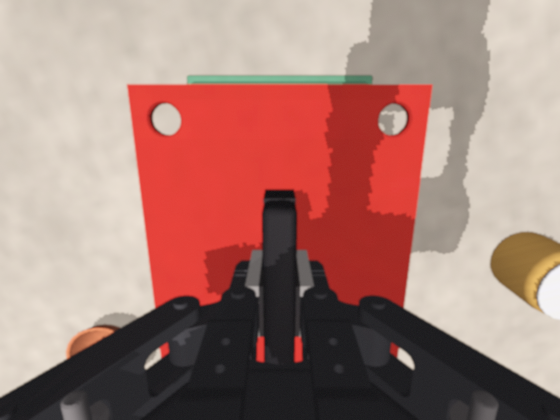

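Run:
```python
from h import *
p=load("w_q2");a=np.radians(74.43-90)
curves=[]
for sx in(-1,1):
    for sy in(-1,1):
        c=p[0][:2]+np.array([[np.cos(a),-np.sin(a)],[np.sin(a),np.cos(a)]])@[.07*sx,.052*sy]
        curves.append((circ(c,.007,.180),(255,0,0)))
curves.append((rect(p[0][:2],a,-.085,.085,.067,.180),(255,0,0)))
overlay("w_q2",curves,"o_q2",box=(120,75,320,240),k=2.5 if 0 else 2)
```

```text
(no output)
```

View pics/o_q2.png

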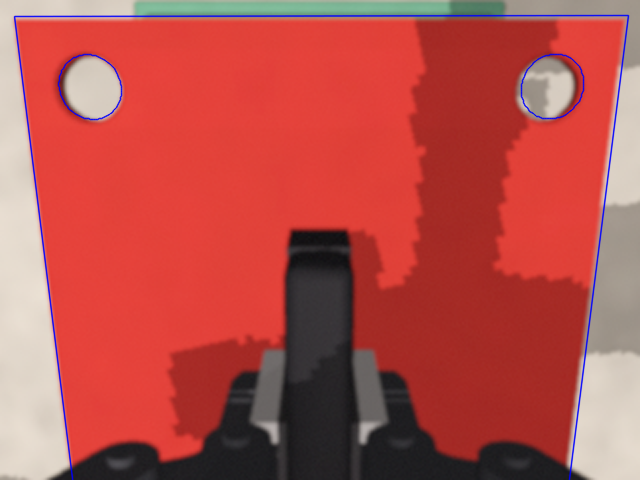

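Run:
```python
from h import *
r.movel([.5865,-.0381,.214],velocity=.1);r.wait(.2);st("above")
print(r.movel([.5865,-.0381,.203],velocity=.04,max_force=14));st("over tips")
print(r.movel([.5865,-.0381,.186],velocity=.03,max_force=35));r.wait(.1);st("pressed")
wrist("w_q3")
```

```text
above t 28.49 pos [ 0.5868 -0.0382  0.2148] F [-1.   0.6 -0.5] M [-0.02  0.06  0.04] open 0.0122
False
over tips t 28.92 pos [ 0.5864 -0.0381  0.2026] F [-0.2 -0.1 -1.8] M [-0.02  0.02  0.04] open 0.0122
False
pressed t 29.73 pos [ 0.5866 -0.0381  0.189 ] F [-7.7  0.6 20.1] M [0.14 1.28 0.04] open 0.0123
w_q3 t 29.73 pose [ 0.5866 -0.0381  0.189 ] [-0.008  1.568 -0.28 ]
```

View pics/w_q3.png

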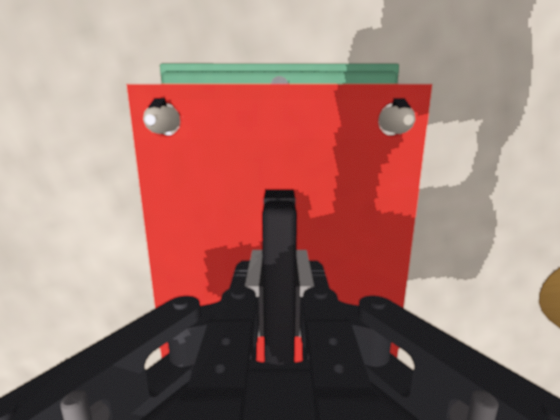

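Run:
```python
from h import *
print(r.movel([.5868,-.0381,.1825],velocity=.03,max_force=25));r.wait(.1);st("pressed2")
claw.grip(.04,100);r.wait(.1);st("open")
r.movel([.5865,-.0381,.26],velocity=.2)
r.move_ptp([.5865-.05,-.0381+.014,.33],list(down(np.radians(74.43))));r.wait(.3)
_,p=wrist("w_f1");st()
d=snapshot("scene");cv2.imwrite("pics/scene1.png",d["color"]);cv2.imwrite("pics/scene1b.png",cv2.resize(d["color"][170:290,200:340],None,fx=5,fy=5,interpolation=cv2.INTER_CUBIC))
```

```text
True
pressed2 t 30.09 pos [ 0.5865 -0.038   0.1891] F [-0.7  0.1  5.4] M [ 0.02  0.28 -0.04] open 0.0126
open t 30.57 pos [ 0.5861 -0.0379  0.188 ] F [ 1.1 -0.6 -0. ] M [-0.   -0.02 -0.01] open 0.0402
w_f1 t 31.82 pose [ 0.5366 -0.0242  0.3286] [-3.061  1.568  2.95 ]
 t 31.88 pos [ 0.5366 -0.0242  0.3289] F [ 0.8 -0.5 -0. ] M [-0.02  0.02  0.02] open 0.0399
```

View pics/w_f1.png

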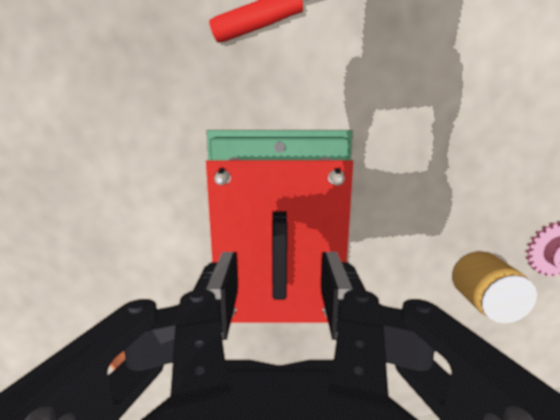

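View pics/scene1b.png

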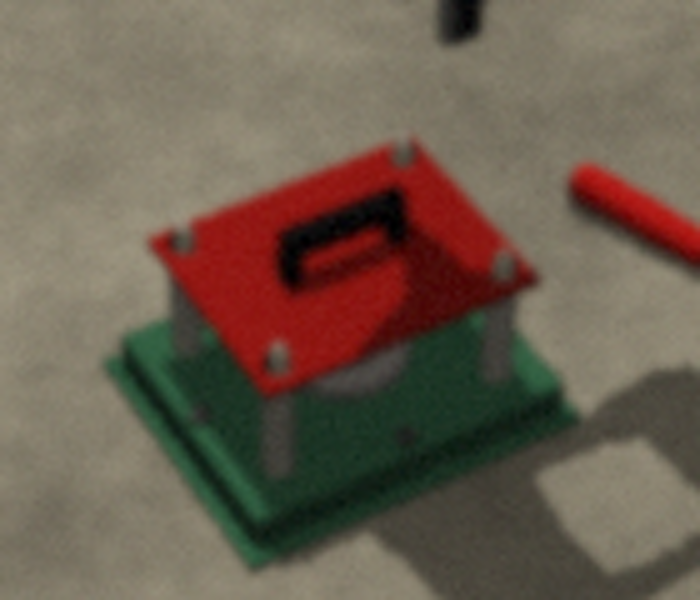

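Run:
```python
from h import *
ax=np.array([np.cos(np.radians(-15.6)),np.sin(np.radians(-15.6))]);c=np.array([.5866,-.0384])
p=c-.055*ax;r.move_ptp([*p,.26],list(down(np.radians(74.4))));r.wait(.25);wrist("w_n");st()
p=c+.055*ax;r.move_ptp([*p,.26],list(down(np.radians(-105.6))));r.wait(.25);wrist("w_fa");st()
t=[cv2.imread(f"pics/{n}.png")[110:290,170:390] for n in("w_n","w_fa")]
cv2.imwrite("pics/t_f.png",cv2.resize(np.vstack(t),None,fx=3,fy=3,interpolation=cv2.INTER_CUBIC)[:,:])
for n,i in zip(("n","f"),t): cv2.imwrite(f"pics/t_f{n}.png",cv2.resize(i,None,fx=3.5,fy=3.3,interpolation=cv2.INTER_CUBIC))
```

```text
w_n t 32.56 pose [ 0.5345 -0.0238  0.2619] [ 0.08   1.567 -0.192]
 t 32.61 pos [ 0.5343 -0.0237  0.2615] F [ 0.7 -0.3 -0.4] M [ 0.01  0.02 -0.03] open 0.04
w_fa t 35.5 pose [ 0.6396 -0.0532  0.26  ] [-2.473  1.571  0.396]
 t 35.55 pos [ 0.6396 -0.0532  0.26  ] F [-0.7  0.3  0.5] M [ 0.02 -0.02  0.  ] open 0.0403
```

View pics/t_fn.png

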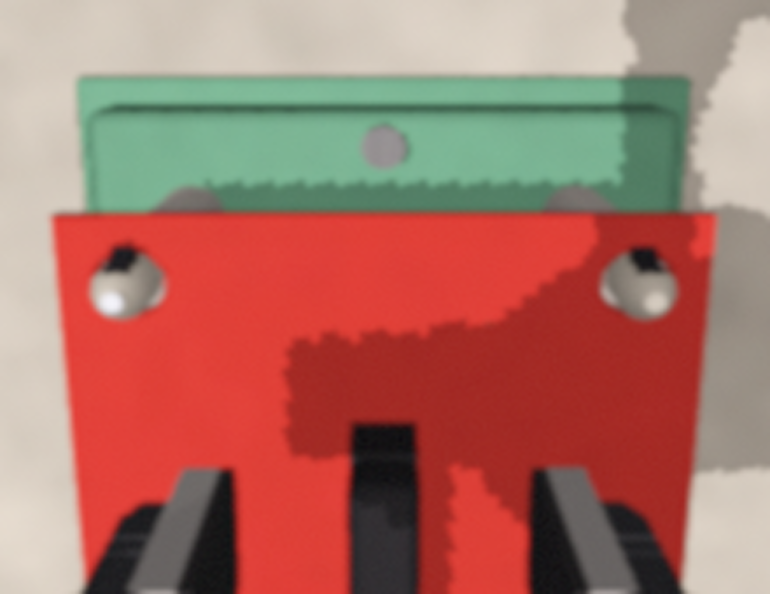

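View pics/t_ff.png

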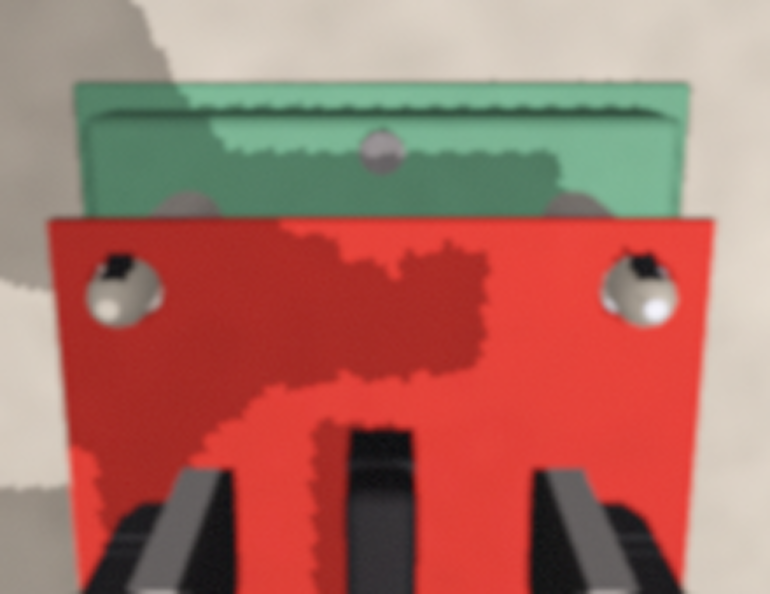

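Run:
```python
from h import *
r.movel([.6396,-.0532,.33],velocity=.2);r.wait(.2)
d=snapshot("top");cv2.imwrite("pics/top9.png",d["color"]);st();order.hand_in()
```

```text
t 36.3 pos [ 0.6393 -0.0532  0.3286] F [-0.4  0.3  0.9] M [-0.    0.02  0.01] open 0.0401
the job is handed in; nothing more can be done
```

View pics/top9.png

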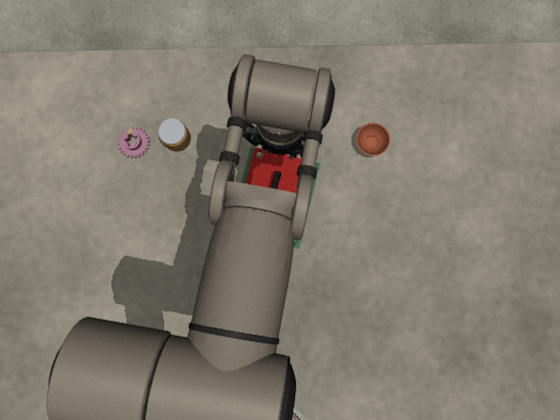

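The gear head is back together and handed in at about 36 s of the 72 s allowed. I fitted the steel cog, then the brass cog, then pressed on the guard plate, and let go of everything.

- **Cogs:** Both slid straight down the splines without needing a search turn. Each stopped at its home height, the tool centre point at 0.121 m for steel and 0.147 m for brass. A picture after the steel cog showed the splines inside its slots.
- **Guard plate:** It stopped with its underside at about 104 mm, level with the shoulders, under a reading of about 20 N. A second, harder push did not move it. Close pictures from both ends show all four pins through, the black catches out over the plate, and the plate looking flat.
- **Left alone:** The tin, the dish and the pink cog are where they were in the last top view. The arm hid the screwdriver in that view. I never went near it, and part of it appeared undisturbed in a wrist picture taken after the plate was on.

No check failed. The only disagreement was a sideways camera offset of about 0.5 mm, which I corrected for.

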